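# Shut and tare the cement balance

## Robot

A 6-joint arm with a two-finger parallel gripper is mounted at the origin on a cart in front of the work surface, level with it; the furniture and walls round the work are solid. World frame = base frame: x ahead of the robot, y to its left, z up, the work surface at z = 0. Lengths are in m, angles in rad, forces in N, time in s.
With the tool pointing down it reaches from about 0.3 to 0.775 m from the base axis. Payload 14.6 kg.
Tool frame: the origin (TCP) lies at the very end of the fingers, on their centre line; the grasp point (between the pads) lies 19 mm behind it (ctrl.grasp_offset is the distance from the TCP to the grasp point, in m); z points along the fingers, y is the direction in which the jaws open and shut (so a half turn about z gives the same grasp; the last joint's range is limited). The gripper opens to 85 mm and grips with 20 to 120 N. Pads are 22 mm wide; open, the fingers measure 114 mm over their backs; the gripper's body (76 mm by 85 mm) begins 54 mm behind the grasp point. The pads swing forward as they close: fully open they stand 13 mm farther back than shut.
Start: joints at [-1.324, 0.3, 1.521, -0, 1.321, -0.067], TCP at [0.17, -0.523, 0.231] pointing down, gripper open.
Joint ranges: [-3.03, 3.03], [-0.79, 2.21], [0.23, 2.52], [-1.04, 4.18], [0, 3.07], [-2.55, 2.55]. Speed limits (rad/s): [2.22, 2.22, 2.57, 3.14, 3.14, 3.14].

## Interface

Orientations are given as a 3x3 rotation matrix whose columns are the frame's x, y, z axes.
In Python, from cell import ctrl, eoat, eyes, ticket gives the robot as it stands. Calls block until the motion is done:
- ctrl.move_to(position, orientation): joint-space move of the TCP to a pose.
- ctrl.move_l(position, frame=None, v=0.15, until_force=None): straight line of the TCP; frame=None keeps the orientation; v is the mean speed in m/s. With until_force (N) it stops when the force on the tool has changed by that much, and returns True; else False.
- ctrl.movej(angles): joint-space move.
- eoat.gripper_to(opening, grasp_force=None): finger opening in m; grasp_force is the grip in N (None keeps the last); returns when the fingers have stopped.
- ctrl.wait(seconds).
- ctrl.ik(position, orientation): joint angles nearest the present ones, or None.
- ctrl.state(): the state.
- eyes.get_image(name): name is "side" or "top"; returns a dict with "color" (420x560x3 uint8, blue, green, red), "mtx" (3x3 intrinsics, pixels), "D" ([k1, k2, p1, p2, k3] as OpenCV has them; the pictures are not rectified), "view" (4x4, takes a point from world to camera coordinates). Camera axes: x right, y up, looking along -z (the intrinsics and any distortion apply to the point x, -y, -z); pixel columns grow to the right and rows downward; lengths in m; the calibration is good to about 2 mm. A picture is of the moment at which its call begins. There is no depth.
A pose or a line that the arm cannot do raises ctrl.PlanningError and nothing moves.
- ticket.finish_job(): hands the job in, once; it reports no verdict.
The state is a dict: "time_s": time; "joints": joint angles; "joint_velocities": joint speeds; "joint_torque": joint torques, N m; "ee_pos": TCP position; "orientation": TCP orientation; "wrist_force": force on the tool from outside, world axes, zero at the start; "torque": the same for the moment, N m; "opening": finger opening in m.
Only numpy, scipy, OpenCV 4.12 (cv2) and the standard library are available. Lean on these libraries where they do the work, as an engineer would, in place of code of your own. Each camera call takes 0.05 s, during which the arm holds its last target.

## Task

Tare the small balance with its glass dish on the pan: first push the clear draught lid down fully shut with your fingertips, then reach a fingertip down into the round well and press the sunken tare key all the way in, hold it down for about a second and let it come up again. Work by pushing and pressing only and do not lift anything; do not press the raised power key, and leave the dish and the pot and bottles beside the balance where they stand.

Things in the scene. Friction and masses are not known exactly. Their poses are not given: they have to be found in the camera images.
- balance: White bench balance, fixed; case 180 (x) x 160 (y) mm, grey foot 186 x 166. Origin: centre of its underside on the worktop. +x to its back (hinge side), +y to its left seen from the front, z up; yaw within 0.3 rad of 0. Flat deck at z 44 mm. On the front of the deck: round well at x -52, y +38; dark display in the middle; raised power key at x -52, y -60. Behind them the pan under the lid.
- pan_centre (a point): Centre of the top of the round steel pan, 64 mm in diameter: balance x +33, y 0, z 48 mm. Four thin clear walls round it reach z 81 mm (x -18 to +84, y -66 to +66 mm); the lid covers them.
- draught_lid (a joint): Lid angle in rad: 0 fully shut (level), grows as it opens; starts at 0.45 to 0.8, stop at 1.2. Flat clear plate with white frame, 106 mm from hinge line to front edge, 138 mm wide (y), 5 mm thick; hinge line along the balance's y at its back. Stiff hinge (0.12 N m): it stays where left; pushing straight down on it 45 to 70 mm in front of the hinge line takes 1 to 4 N.
- lid_hinge_line (a point): Middle of the lid's hinge line, on the lid's underside: balance x +86, y 0, z 82 mm. When shut the lid's upper side is at z 87 mm.
- lid_front_edge (a point): Middle of the lid's front edge, on its upper side, 106 mm from the hinge line; moves with the lid.
- well_mouth (a point): Centre of the mouth of the round well, level with the deck (z 44 mm). The well is 46 mm in diameter, straight down, with a flat floor 30 mm below the deck.
- tare_key (a joint): How far the tare key is pressed, in m: 0 up, 0.005 fully in. It springs back by itself. Starts to move at 1.5 N, fully in at 5 N.
- tare_key_top (a point): Centre of the top of the tare key: grey round key 26 mm in diameter in the middle of the well, its top 23 mm below the deck (21 mm above the worktop) when up; moves with the key, straight down.
- power_key (a joint): How far the power key is pressed, in m: 0 up, 0.004 fully in, at 3 N. Must not be pressed.
- power_key_top (a point): Centre of the top of the power key: grey round key 18 mm in diameter that stands 6 mm above the deck.
- dish: Loose clear glass dappen dish, 33 mm in diameter, 24 mm tall, upright on the pan. Origin: centre of its underside.
- cement: Loose white cement pot with a teal cap, 48 mm in diameter, 40 mm tall, on the worktop to the left of the balance. Origin: centre of its underside.
- dropper: Loose dropper bottle with a blue cap, 29 mm in diameter, 62 mm tall, on the worktop to the right of the balance. Origin: centre of its underside.
- dropper2: Loose dropper bottle with a red cap, 29 mm in diameter, 58 mm tall, on the worktop to the right of the balance. Origin: centre of its underside.
Mind the look-alikes: they are no part of the job. What is shaped like the cement but purple is not meant.

How it is judged:
By the outcome, as a careful person would: the job done as asked, in the order asked, and still so for the second after the job is handed in, with the robot touching nothing.
It also fails if it takes over 40 s, if anything falls off the work surface, if the arm or the gripper's body presses on something with over 40 N, if the wrist force passes 120 N, or if a joint passes its speed limit or range.

## Working session

There is one attempt and no reset: what is moved stays moved. The work goes in short steps, each a Python script; the robot and the scene stay as the last script left them, time stands still between calls to the robot, and variables do not carry over. Pictures are saved under pics/ and viewed, and the job is handed in when it is done.

```bash
ls; mkdir -p pics; python3 - <<'E'
from cell import ctrl,eoat,eyes,ticket
import cv2,numpy as np
for n in("side","top"):
    d=eyes.get_image(n); cv2.imwrite(f"pics/{n}0.png",d["color"]); print(n,d["mtx"],d["D"],np.round(d["view"],4))
s=ctrl.state(); print(s["time_s"],s["ee_pos"],s["wrist_force"],s["opening"])
E
```

```text
pics
side [[444.88014998   0.         280.4186089 ]
 [  0.         444.88014998 215.2967513 ]
 [  0.           0.           1.        ]] [-0.03566713  0.          0.          0.          0.        ] [[ 0.9504 -0.3104  0.0209 -0.4881]
 [ 0.1354  0.4733  0.8704 -0.1503]
 [-0.2801 -0.8244  0.4919 -0.7533]
 [ 0.      0.      0.      1.    ]]
top [[485.73838038   0.         268.32660703]
 [  0.         485.73838038 215.11247335]
 [  0.           0.           1.        ]] [-0.05443994  0.          0.          0.          0.        ] [[ 0.0106 -0.9996  0.026  -0.045 ]
 [ 0.9873  0.0146  0.1579 -0.53  ]
 [-0.1582  0.024   0.9871 -0.8856]
 [ 0.      0.      0.      1.    ]]
0.1 [ 0.1697134  -0.52295841  0.23078896] [ 0.06331197  0.20332565 -0.08606586] 0.08511567474126751
```

View pics/top0.png

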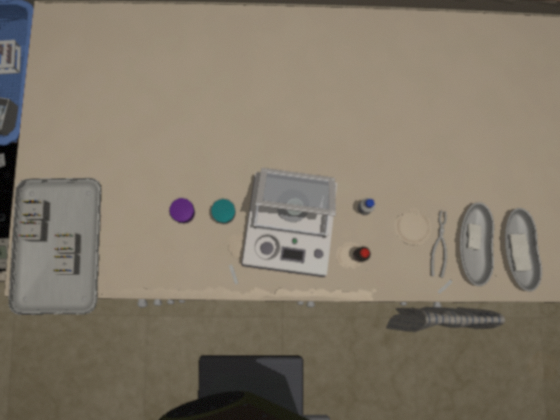

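View pics/side0.png

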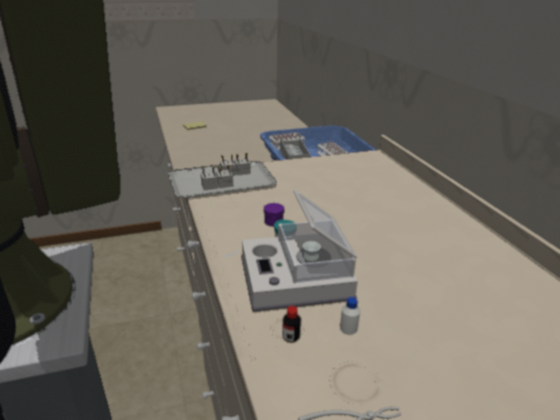

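The top view shows the balance around (290,222), with the well at (266,246), the power key at (318,253), the teal-capped pot at (223,210), a purple look-alike at (182,210) and the bottles at (367,206) and (362,254). I'll enlarge both views next.

```bash
python3 - <<'E'
import cv2
t=cv2.imread("pics/top0.png")[155:285,160:390]; cv2.imwrite("pics/topc.png",cv2.resize(t,None,fx=3.45,fy=3.45,interpolation=cv2.INTER_CUBIC))
t=cv2.imread("pics/side0.png")[180:350,220:380]; cv2.imwrite("pics/sidec.png",cv2.resize(t,None,fx=3.5,fy=3.5,interpolation=cv2.INTER_CUBIC))
E
```

```text
(no output)
```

View pics/topc.png

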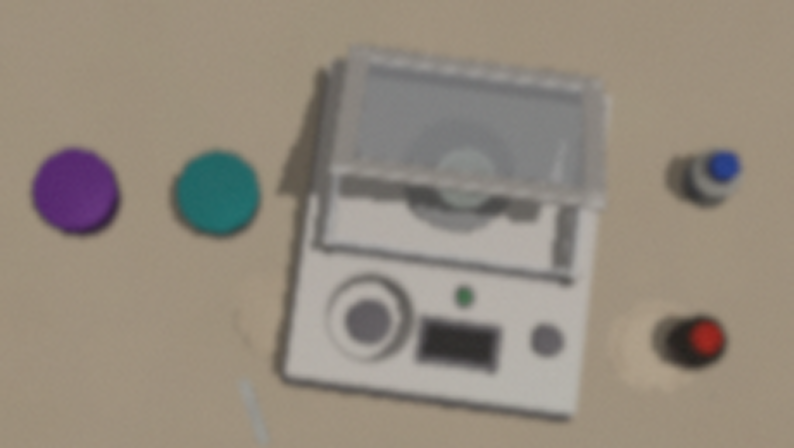

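View pics/sidec.png

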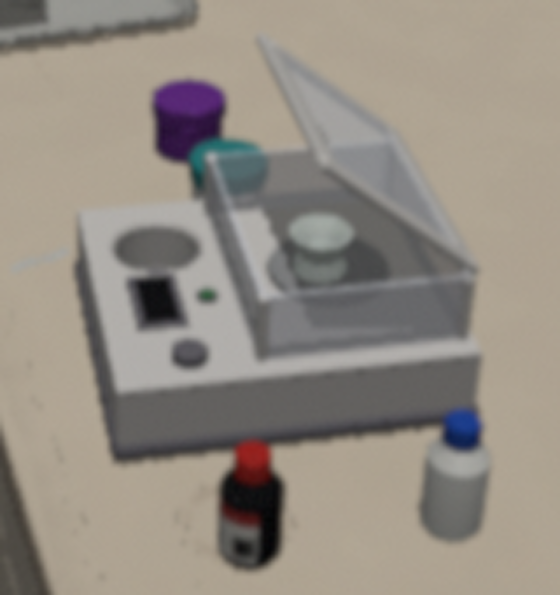

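```bash
cat > h.py <<'E'
import cv2,numpy as np
from scipy.optimize import least_squares
def proj(d,P):
    V=np.diag([1,-1,-1,1])@d["view"]
    r,_=cv2.Rodrigues(V[:3,:3].copy())
    return cv2.projectPoints(np.asarray(P,float).reshape(-1,1,3),r,V[:3,3].copy(),d["mtx"],np.asarray(d["D"],float))[0].reshape(-1,2)
def lid(th,s,y,up=0.005):
    return [0.086-s*np.cos(th)+up*np.sin(th),y,0.082+s*np.sin(th)+up*np.cos(th)]
def b2w(p,P):
    c,s=np.cos(p[2]),np.sin(p[2]); P=np.asarray(P,float).reshape(-1,3)
    return P@np.array([[c,-s,0],[s,c,0],[0,0,1]]).T+[p[0],p[1],0]
E
cat > fit.py <<'E'
from h import *
from cell import eyes
T=eyes.get_image("top");S=eyes.get_image("side")
def tc(x,y):return [160+(x+.5)/3.45-.5,155+(y+.5)/3.45-.5]
def sc(x,y):return [220+(x+.5)/3.5-.5,180+(y+.5)/3.5-.5]
def model(th):
    t=[([-.052,.038,.044],tc(369,318)),([-.052,.038,.021],tc(368,322)),([-.052,-.06,.050],tc(547,340)),
       ([-.09,.08,.044],tc(287,374)),([-.09,-.08,.044],tc(576,410)),
       (lid(th,.106,.069),tc(331,163)),(lid(th,.106,-.069),tc(604,204))]
    s=[([-.052,.038,.044],sc(156,248)),([-.052,-.06,.050],sc(190,350)),([-.018,-.066,.081],sc(258,297)),([-.018,.066,.081],sc(213,157)),
       (lid(th,.106,.069),sc(261,40)),(lid(th,.106,-.069),sc(325,160)),(lid(th,0,-.069),sc(475,268))]
    return t,s
def res(p,sp=False,use="ts"):
    t,s=model(p[3]);o=[]
    for k,d,L in(("t",T,t),("s",S,s)):
        if k in use:o.append(proj(d,b2w(p,[a for a,_ in L]))-[b for _,b in L])
    return o if sp else np.vstack(o).ravel()
for u in("ts","t","s"):
    r=least_squares(res,[.45,0,0,.6],args=(False,u),loss="soft_l1");print(u,np.round(r.x,4))
    for o in res(r.x,True,u):print(np.round(o,1).tolist())
    if u=="ts":p=r.x
np.save("p.npy",p)
for n,P in dict(well=[-.052,.038,.044],power=[-.052,-.06,.05],lidfront=lid(p[3],.106,0),shut=lid(0,.106,0)).items():print(n,b2w(p,P).round(4))
E
python3 fit.py
```

```text
ts [ 0.5167 -0.0798 -0.1243  0.6973]
[[0.0, -0.1], [0.0, -0.1], [0.2, 0.4], [-1.1, 0.6], [-0.5, 1.8], [-0.9, 1.1], [1.0, 0.4]]
[[0.4, -0.4], [0.0, -0.3], [1.8, -0.0], [-0.5, -0.3], [0.2, -3.0], [0.9, 0.8], [2.5, 0.9]]
t [ 0.5177 -0.08   -0.12    0.6991]
[[0.2, -0.5], [0.2, -0.5], [0.4, -0.3], [-0.8, 0.3], [-0.2, 1.1], [-0.8, 0.6], [1.1, -0.4]]
s [ 0.5156 -0.0796 -0.1313  0.6969]
[[-0.1, -0.5], [-0.9, -0.3], [0.9, 0.0], [-0.8, -0.4], [-0.2, -3.0], [-0.1, 0.9], [1.7, 1.1]]
well [[ 0.4698 -0.0356  0.044 ]]
power [[ 0.4576 -0.1329  0.05  ]]
lidfront [[ 0.5246 -0.0808  0.1539]]
shut [[ 0.4968 -0.0773  0.087 ]]
```

Both cameras agree to about 2 mm on the pose: x 0.517, y -0.080, yaw -0.124, lid 0.70 rad. I'll close the gripper, move above the lid and check the tool picture.

```bash
cat >> h.py <<'E'
def ori(yaw,tilt,sg):
    z=np.array([np.sin(tilt),0,-np.cos(tilt)]); y=np.array([0,sg,0.]); x=np.cross(y,z)
    c,s=np.cos(yaw),np.sin(yaw)
    return np.array([[c,-s,0],[s,c,0],[0,0,1]])@np.column_stack([x,y,z])
E
python3 - <<'E'
from h import *
from cell import ctrl,eoat,eyes
p=np.load("p.npy")
q0=b2w(p,[.036,0,.2])[0]
for sg in(1,-1):
    for t,P in((0,q0),(.14,b2w(p,[-.05,.038,.016])[0])):print(sg,t,ctrl.ik(P,ori(p[2],t,sg)))
sg=-1 
a=ctrl.ik(q0,ori(p[2],0,1));b=ctrl.ik(q0,ori(p[2],0,-1))
c=[(abs(np.array(v)-ctrl.state()["joints"]).sum(),s) for v,s in((a,1),(b,-1)) if v is not None]
sg=min(c)[1];np.save("sg.npy",sg);print("sg",sg)
eoat.gripper_to(0.0,20)
print(ctrl.state()["time_s"],ctrl.state()["opening"])
ctrl.move_to(q0,ori(p[2],0,sg))
s=ctrl.state();print(s["time_s"],s["ee_pos"],q0,s["wrist_force"])
for n in("top","side"):
    im=eyes.get_image(n)["color"][:330,130:430]
    cv2.imwrite(f"pics/{n}1.png",cv2.resize(im,None,fx=1.8,fy=1.8,interpolation=cv2.INTER_CUBIC))
E
```

```text
1 0 [-2.16903505e-01  3.46057551e-01  1.53470997e+00 -4.44089210e-16
  1.26082514e+00 -1.66340812e+00]
1 0.14 [-0.15562087  0.39147483  1.99864153  0.00761324  0.61155773 -1.60805257]
-1 0 [-2.16903505e-01  3.46057551e-01  1.53470997e+00 -4.44089210e-16
  1.26082514e+00  1.47818453e+00]
-1 0.14 [-0.15562087  0.39147483  1.99864153  0.00761324  0.61155773  1.53354008]
sg -1
0.9667 -2.8747911606579108e-05
3.0583 [ 0.55231336 -0.08491996  0.20005258] [ 0.55239414 -0.08425311  0.2       ] [-0.31318664  0.43855123  0.13578924]
```

View pics/top1.png

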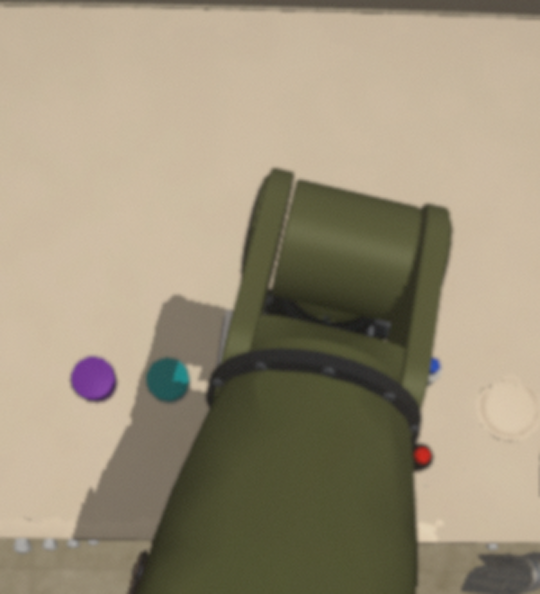

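View pics/side1.png

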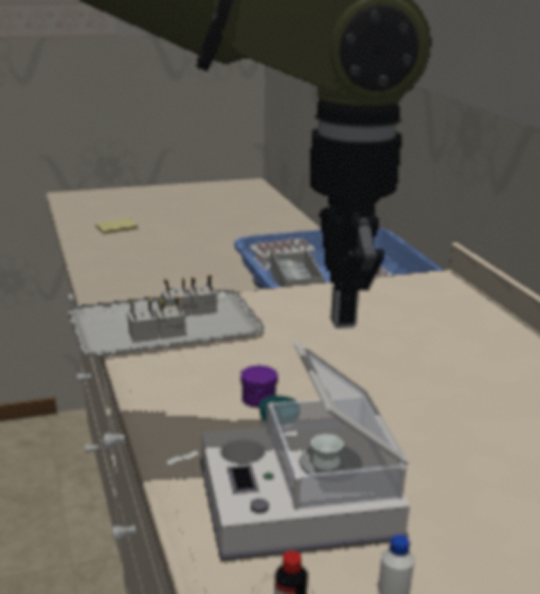

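The top view is hidden by the arm. In the side view the fingertips at about (343,325) hang clear above the lid plate. Pushing down now.

```bash
python3 - <<'E'
from h import *
from cell import ctrl,eoat,eyes
p=np.load("p.npy");sg=int(np.load("sg.npy"))
R=ori(p[2],0,sg)
P=lambda z:b2w(p,[.036,0,z])[0]
def S(m):
    s=ctrl.state();print(m,round(s["time_s"],2),np.round(s["ee_pos"],4),np.round(s["wrist_force"],2))
ctrl.move_l(P(.15),R,v=.12);S("pre")
print(ctrl.move_l(P(.115),R,v=.05,until_force=15));S("a")
print(ctrl.move_l(P(.093),R,v=.04,until_force=15));S("b")
print(ctrl.move_l(P(.080),R,v=.015,until_force=15));S("c")
im=eyes.get_image("side")["color"][:330,130:430]
cv2.imwrite("pics/side2.png",cv2.resize(im,None,fx=1.8,fy=1.8,interpolation=cv2.INTER_CUBIC))
E
```

```text
pre 3.73 [ 0.5526 -0.0844  0.1505] [1.29 0.73 0.04]
False
a 4.58 [ 0.5525 -0.0843  0.1151] [-0.07  0.34 -0.02]
False
b 5.28 [ 0.5525 -0.0843  0.0929] [-0.16  0.34  0.05]
True
c 5.81 [ 0.5524 -0.0843  0.087 ] [-2.8   0.31  8.32]
```

View pics/side2.png

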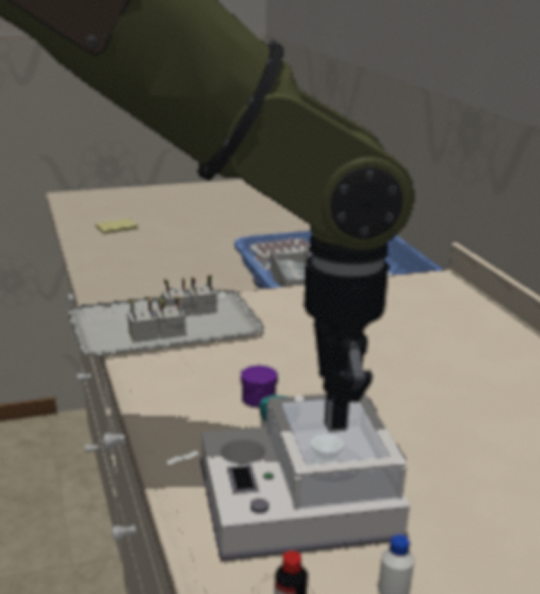

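The lid stopped the tool at z = 87.0 mm, which is the shut height, and it looks level in the picture. Next I'll retreat and go to the well with a slight 8° backward lean, so the gripper body clears the lid.

```bash
python3 - <<'E'
from h import *
from cell import ctrl,eoat,eyes
p=np.load("p.npy");sg=int(np.load("sg.npy"))
def S(m):
    s=ctrl.state();print(m,round(s["time_s"],2),np.round(s["ee_pos"],4),np.round(s["wrist_force"],2))
ctrl.move_l(b2w(p,[.036,0,.16])[0],v=.12);S("up")
R=ori(p[2],.14,sg)
ctrl.move_to(b2w(p,[-.056,.038,.10])[0],R);S("over")
ctrl.move_l(b2w(p,[-.054,.038,.055])[0],R,v=.08);S("mouth")
for n in("side","top"):
    im=eyes.get_image(n)["color"][150:330,200:400]
    cv2.imwrite(f"pics/{n}3.png",cv2.resize(im,None,fx=3,fy=3,interpolation=cv2.INTER_CUBIC))
E
```

```text
up 6.62 [ 0.552  -0.0842  0.1591] [0.13 0.22 0.04]
over 7.17 [ 0.4656 -0.035   0.0998] [ 0.51 -0.76  1.2 ]
mouth 7.88 [ 0.4681 -0.0355  0.0552] [ 0.13 -0.51  0.23]
```

View pics/side3.png

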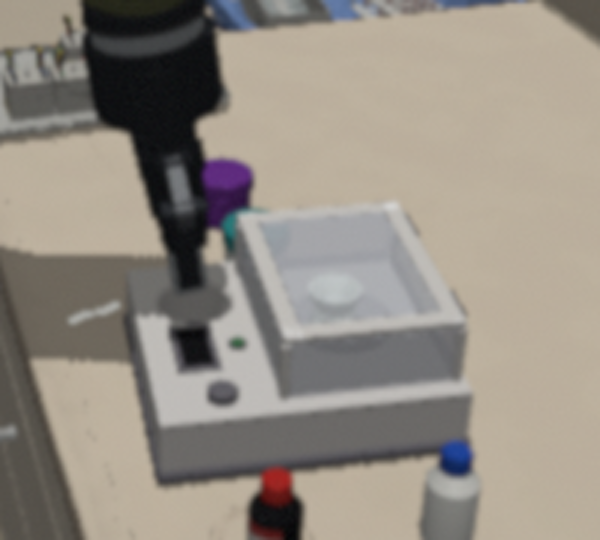

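View pics/top3.png

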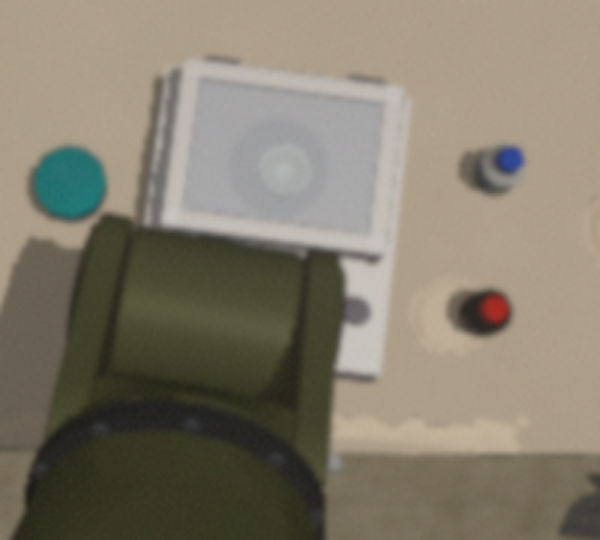

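The lid is flush and the dish is still on the pan. In the side view the fingertip at about (190,285) is over the well. Descending and pressing.

```bash
python3 - <<'E'
from h import *
from cell import ctrl,eoat,eyes
p=np.load("p.npy");sg=int(np.load("sg.npy"))
R=ori(p[2],.14,sg)
def S(m):
    s=ctrl.state();print(m,round(s["time_s"],2),np.round(s["ee_pos"],4),np.round(s["wrist_force"],2))
hit=ctrl.move_l(b2w(p,[-.050,.038,.0265])[0],R,v=.04,until_force=5);S(f"in {hit}")
if not hit:
    h=ctrl.move_l(b2w(p,[-.050,.038,.012])[0],R,v=.012,until_force=14);S(f"press {h}")
    for i in range(2):
        ctrl.wait(.2);S("hold")
E
```

```text
in False 8.85 [ 0.4718 -0.0359  0.0266] [-0.69 -0.49 -0.02]
press True 9.69 [ 0.472  -0.0359  0.0166] [-6.2  -0.13 13.98]
hold 9.89 [ 0.472  -0.0359  0.0167] [-4.98  0.7  12.66]
hold 10.09 [ 0.4719 -0.0359  0.0167] [-4.74  0.98 12.31]
```

Stopped at the depth where the key bottoms, with a steady 12 to 13 N (fully in needs 5 N). I'll complete the hold and release.

```bash
python3 - <<'E'
from h import *
from cell import ctrl,eoat,eyes
p=np.load("p.npy");sg=int(np.load("sg.npy"))
R=ori(p[2],.14,sg)
def S(m):
    s=ctrl.state();print(m,round(s["time_s"],2),np.round(s["ee_pos"],4),np.round(s["wrist_force"],2))
ctrl.wait(.6);S("end hold")
ctrl.move_l(b2w(p,[-.050,.038,.024])[0],R,v=.03);S("rel")
ctrl.move_l(b2w(p,[-.054,.038,.055])[0],R,v=.06)
ctrl.move_l(b2w(p,[-.070,.038,.15])[0],R,v=.12);S("up")
ctrl.move_to([.25,-.40,.25],ori(0,0,sg));S("away")
for n in("side","top"):
    im=eyes.get_image(n)["color"][150:330,170:400]
    cv2.imwrite(f"pics/{n}4.png",cv2.resize(im,None,fx=3,fy=3,interpolation=cv2.INTER_CUBIC))
E
```

```text
end hold 10.69 [ 0.4719 -0.0359  0.0167] [-4.2   0.85 11.59]
rel 11.1 [ 0.4717 -0.0359  0.0239] [-1.22  0.09 -0.82]
up 12.72 [ 0.4516 -0.0334  0.1493] [0.56 0.26 0.38]
away 14.31 [ 0.2505 -0.3995  0.2497] [0.07 0.81 0.37]
```

View pics/side4.png

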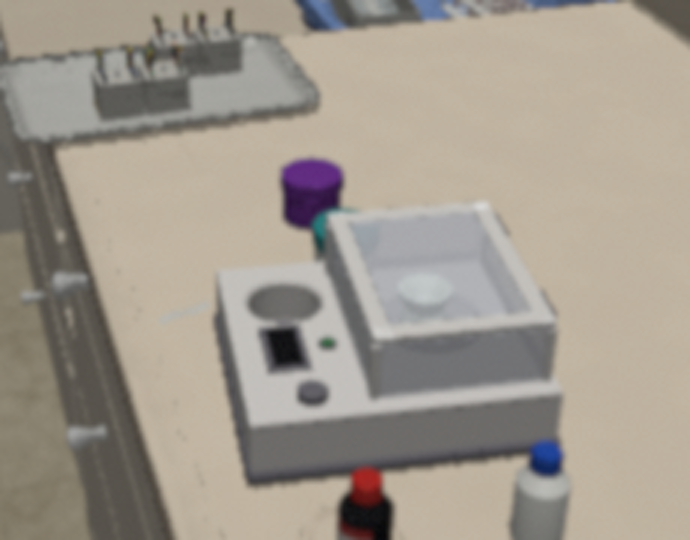

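View pics/top4.png

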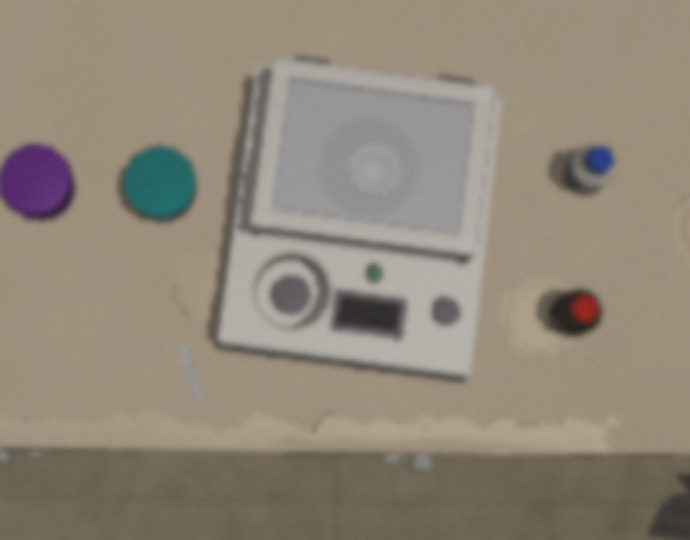

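The lid is shut and level, the dish is centred on the pan at about (374,167) in the top crop, and the pot and bottles are where they were. Handing in.

```bash
python3 -c "
from cell import ticket;print(ticket.finish_job())"
```

```text
the job is handed in; nothing more can be done
None
```

I pushed the lid shut with the closed fingertips, then pressed the tare key, held it for about 1.0 s and let it up. I handed the job in at about 14.3 s of the 40 s allowed.

- **Lid:** the fingertips stopped at z = 87.0 mm, the shut height. The later pictures show the lid level and flush.
- **Tare key:** the tool went down to z = 16.7 mm with a steady 12–14 N on it. The key bottoms at 16 mm and needs 5 N, so I take it as fully in. I could not see the key while it was pressed.
- **After release:** the force fell to about zero. I did not measure the key's height, so its coming up rests on its spring.
- **Surroundings:** the power key was never approached. In the last pictures the dish, pot and bottles stand where they did, judged by eye.

Two small disagreements: some lid and wall points in the pose fit were off by up to 3 pixels, and there was a 4–6 N sideways force during the press. Neither seemed to affect the result.

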